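# Build the sieving column on its shaker

### The job

Build the sieving column on the steel pan of the small shaker, one piece after another from the bottom up: the blue fine sieve first, then the yellow medium one, then the green coarse one, and last the grey lid, each seated fully and level in the piece below. The red sieve has a torn mesh and is not to be used: leave it, the specimen cup and the bench timer where they stand.

Things in the scene. Friction and masses are not known exactly. Their poses are not given: they have to be found in the camera images.
- shaker: Fixed small sieve shaker: round white base, 92 mm across and 25 mm high, with a round steel collecting pan (58 mm outer diameter) clamped on its middle. Origin: centre of its underside on the worktop, z up.
- pan_rim (a point): Centre of the pan's open mouth, level with its rim, 52 mm above the worktop. The mouth is 52.8 mm wide and 20 mm deep. A seated sieve's spigot goes 8 mm in, so that the frame rests on the rim; the next sieve sits the same way in the mouth of the one below, origin 26 mm above that one's origin.
- sieve_blue: Fine sieve with a blue plastic frame, round, 58 mm outer diameter, 34 mm high in all, about 80 g. Origin: centre of its underside, z up. From below: a tapered spigot 0 to 8 mm (43 mm wide at the foot, 48 mm above), then the 58 mm frame from 8 to 34 mm, whose mouth is 52.8 mm wide and 20 mm deep down to the wire cloth. It may be taken across the frame from above at any yaw.
- sieve_yellow: Medium sieve with a yellow plastic frame, round, 58 mm outer diameter, 34 mm high in all, about 80 g. Origin: centre of its underside, z up. From below: a tapered spigot 0 to 8 mm (43 mm wide at the foot, 48 mm above), then the 58 mm frame from 8 to 34 mm, whose mouth is 52.8 mm wide and 20 mm deep down to the wire cloth. It may be taken across the frame from above at any yaw.
- sieve_green: Coarse sieve with a green plastic frame, round, 58 mm outer diameter, 34 mm high in all, about 80 g. Origin: centre of its underside, z up. From below: a tapered spigot 0 to 8 mm (43 mm wide at the foot, 48 mm above), then the 58 mm frame from 8 to 34 mm, whose mouth is 52.8 mm wide and 20 mm deep down to the wire cloth. It may be taken across the frame from above at any yaw.
- column_lid: Grey round lid, 58 mm across, with an upright black knob in the middle, about 60 g. Origin: centre of its underside, z up. From below: the same spigot as a sieve from 0 to 8 mm, plate from 8 to 13 mm, round knob 18 mm in diameter (20 mm at its foot) from 13 to 39 mm. Take it by the knob from above. Seated, its origin is 26 mm above that of the sieve below.
- sieve_red: Torn spare sieve with a red plastic frame, round, 58 mm outer diameter, 34 mm high in all, about 80 g. Origin: centre of its underside, z up. From below: a tapered spigot 0 to 8 mm (43 mm wide at the foot, 48 mm above), then the 58 mm frame from 8 to 34 mm, whose mouth is 52.8 mm wide and 20 mm deep down to the wire cloth. It may be taken across the frame from above at any yaw. Not to be used.
- cup: Bystander: white specimen cup with a grey-white lid, 64x58x50 mm, standing upright. Origin: underside, about its centre. A tall fixed microscope stands close behind it (beyond about x = 0.65 m): keep the wrist clear of it when crossing.
- timer: Bystander: cream bench timer with a red dial on top, 64x64x40 mm. Origin: centre of its underside.

How it is judged:
On the way, in this order (a step that is already met when the one before it is completed fails the run):
1. the blue sieve sits in the pan, level and released (horizontal distance between sieve_blue and shaker below 0.005 m and angle between sieve_blue's own z axis and vertical below 0.07 rad and z of sieve_blue in the frame of pan_rim between -0.011 and -0.005 m and contact force between the fingers and sieve_blue below 0.1 N and linear speed of sieve_blue below 0.02 m/s), for 0.2 s.
2. the yellow sieve sits in the blue one, level and released (horizontal distance between sieve_yellow and sieve_blue below 0.005 m and angle between sieve_yellow's own z axis and vertical below 0.07 rad and z of sieve_yellow in the frame of sieve_blue between 0.023 and 0.029 m and contact force between the fingers and sieve_yellow below 0.1 N and linear speed of sieve_yellow below 0.02 m/s), for 0.2 s.
3. the green sieve sits in the yellow one, level and released (horizontal distance between sieve_green and sieve_yellow below 0.005 m and angle between sieve_green's own z axis and vertical below 0.07 rad and z of sieve_green in the frame of sieve_yellow between 0.023 and 0.029 m and contact force between the fingers and sieve_green below 0.1 N and linear speed of sieve_green below 0.02 m/s), for 0.2 s.
At the end, for the whole second after the job is handed in: Blue sieve in the pan, yellow in blue, green in yellow, lid in green: each within 5 mm sideways and 3 mm in height of its seat on the piece below, tilted less than 4 degrees, at rest and released (all of step 1 and all of step 2 and all of step 3 and horizontal distance between column_lid and sieve_green below 0.005 m and angle between column_lid's own z axis and vertical below 0.07 rad and z of column_lid in the frame of sieve_green between 0.023 and 0.029 m and contact force between the fingers and column_lid below 0.1 N and linear speed of column_lid below 0.02 m/s); the robot touches nothing.
It fails at once if the red sieve is moved more than 15 mm (distance of sieve_red from where it was at the start of the episode above 0.015 m).
It fails at once if the specimen cup or the bench timer is moved more than 15 mm (distance of any of cup, timer from where it was at the start of the episode above 0.015 m).
It also fails if it takes over 112 s, if anything falls off the work surface, if the arm or the gripper's body presses on something with over 40 N, if the wrist force passes 120 N, or if a joint passes its speed limit or range.

### The arm

A 6-joint arm with a two-finger parallel gripper is mounted at the origin on a cart in front of the work surface, level with it; the furniture and walls round the work are solid. World frame = base frame: x ahead of the robot, y to its left, z up, the work surface at z = 0. Lengths are in m, angles in rad, forces in N, time in s.
With the tool pointing down it reaches from about 0.375 to 0.9 m from the base axis. Payload 3.1 kg.
Tool frame: the origin (TCP) lies between the finger pads; the fingertips stand manip.finger_overhang ahead of it and the grasp point (between the pads) lies 5 mm behind it (manip.finger_overhang is the distance from the TCP to the fingertips, in m); z points along the fingers, y is the line along which they close (so a half turn about z gives the same grasp; the last joint's range is limited). The gripper opens to 85 mm and grips with 20 to 120 N. Pads are 22 mm wide; open, the fingers measure 114 mm over their backs; the gripper's body (76 mm by 85 mm) begins 54 mm behind the grasp point. The pads swing forward as they close: fully open they stand 13 mm farther back than shut.
Start: joints at [1.079, 0.527, 1.433, -0, 1.181, -0.178], TCP at [0.192, 0.595, 0.245] pointing down, gripper open.
Joint ranges: [-3.08, 3.08], [-0.75, 2.2], [0.22, 2.44], [-1.43, 4.57], [0, 2.65], [-2.85, 2.85]. Speed limits (rad/s): [2.79, 2.79, 3.14, 3.14, 3.14, 3.14].

### API

Orientations are given as a unit quaternion [x, y, z, w].
In Python, from station import manip gives the robot as it stands.
- The arm moves only by the tool drive_tool, never from a script. Its argument "plan" is a list of rows, each a list of 7 numbers: the shift along the tool's x, y, z in m, then the turn, a rotation vector about the tool's x, y, z in degrees, then the opening, from -1 (shut) to 1 (fully open). In form: [[x, y, z, wx, wy, wz, gripper], ...]. A call has 1 to 10 rows; each row shifts and turns the commanded pose from where the row before left it, along the tool's axes as they then stand; what a row does not reach is not made up. A row lasts 1/10 s, in which the tool goes at most 50 mm and 8.59 degrees, less where a joint would pass 70% of its speed; a pose out of reach is approached as far as the arm can. A call is refused whole if a number of a shift passes 0.05 or a number of a turn 8.59, either way. A call with a gripper value outside its range is refused whole. The fingers move at their own pace and stop on an object; "newtons" is the grip in N (left out, the last holds). Time passes only in rows, so rows that do not move let the fingers close. It gives the time, the measured TCP pose, the force, the opening and the grip force at its end, in the units of the state.
- manip.sense(): the state, without advancing time (a new reading comes with each control period).
- manip.snapshot(name): name is "side" or "top"; returns a dict with "image" (480x640x3 uint8, red, green, blue), "z_map" (480x640 float32, m along the optical axis (not along the pixel's ray), 0 where there is no reading), "fov_y" (degrees; the focal length in pixels is half the picture's height over the tangent of half this angle, whatever the lens; pixels are square), "cx", "cy" (the principal point, pixels), "extrinsics" (4x4, takes a point from camera to world coordinates). Camera axes: x right, y up, looking along -z (the intrinsics and any distortion apply to the point x, -y, -z); pixel columns grow to the right and rows downward; lengths in m; the calibration is good to about 2 mm. A picture is of the moment at which its call begins.
- manip.sign_off(): hands the job in; it is judged then, once.
The state is a dict: "t": time; "q": joint angles; "qd": joint speeds; "tau": joint torques, N m; "tcp_pos": TCP position; "tool_rot": TCP orientation; "force": force on the tool from outside, world axes, zero at the start; "ft_torque": the same for the moment, N m; "finger_gap": opening from 0.0 (shut) to 1.0 (fully open); "gripper_force": force on a finger pad.
Only numpy, scipy, OpenCV 4.12 (cv2) and the standard library are available. Lean on these libraries where they do the work, as an engineer would, in place of code of your own. Each camera call takes 0.05 s, during which the arm holds its last target. There are 200 camera calls.

## Working session

There is one attempt and no reset: what is moved stays moved. The work goes in short steps, Python scripts to look and compute and a tool call to move; the robot and the scene stay as the last step left them, time stands still between calls to the robot, and variables do not carry over. Pictures are saved under pics/ and viewed, at most 14 in all, crops included, and the job is handed in when it is done.

Besides the shell and the picture viewer there is one more tool, called after "Call:" by a JSON object that holds its "name" and its "arguments", one argument or row to a line. drive_tool: Moves the arm, as the interface text tells. Its arguments: {"type":"object","properties":{"plan":{"type":"array"},"newtons":{"type":"number"}},"required":["plan"]}

```bash
mkdir -p pics; cat > h.py <<'E'
import numpy as np, cv2
from station import manip
def snap(n,name=None):
    s=manip.snapshot(n)
    if name: cv2.imwrite(f'pics/{name}.png',s['image'][:,:,::-1])
    return s
def world(s):
    f=240/np.tan(np.radians(s['fov_y'])/2); z=s['z_map']
    v,u=np.mgrid[:480,:640]
    p=np.stack([(u-s['cx'])/f*z,-(v-s['cy'])/f*z,-z,np.ones_like(z)],-1)
    return (p@np.array(s['extrinsics']).T)[...,:3]
E
python3 - <<'E'
from h import *
for n in('top','side'):
    s=snap(n,n+'0'); np.savez(f'{n}0.npz',w=world(s),im=s['image'],z=s['z_map'])
    print(n,{k:s[k] for k in s if k not in('image','z_map')})
print(manip.sense(),manip.finger_overhang)
E
```

```text
top {'fov_y': 46.16930655157657, 'cx': 325.19328194419955, 'cy': 242.53877129693507, 'extrinsics': array([[ 0.00720819,  0.9974884 , -0.07046231,  0.42860406],
       [-0.99987303,  0.00819098,  0.01366877, -0.02411717],
       [ 0.0142116 ,  0.07035484,  0.99742079,  1.1480603 ],
       [ 0.        ,  0.        ,  0.        ,  1.        ]])}
side {'fov_y': 43.615046209868765, 'cx': 308.2310270744217, 'cy': 239.10456814367922, 'extrinsics': array([[ 0.85389784,  0.2325221 , -0.46560922, -0.03475512],
       [-0.52038096,  0.39500956, -0.75708064, -0.92811159],
       [ 0.00788211,  0.8887637 ,  0.45829789,  0.60273134],
       [ 0.        ,  0.        ,  0.        ,  1.        ]])}
{'t': 0.1, 'q': array([ 1.07952052e+00,  5.28380166e-01,  1.43379501e+00, -8.80058689e-07,
        1.18140609e+00, -1.78491274e-01]), 'qd': array([-0.00053995, -0.00135433, -0.0019129 ,  0.00095202,  0.0008057 ,
        0.00017956]), 'tau': array([-1.27613712e-03, -4.43309748e+01, -1.78585947e+01, -2.56593521e-04,
        3.93071488e-03,  1.02478427e-05]), 'tcp_pos': array([0.19198393, 0.59412269, 0.24442054]), 'tool_rot': array([ 1.55755282e-01,  9.87795173e-01, -9.39205038e-04, -3.26403618e-04]), 'force': array([0.37497482, 0.08290544, 0.10721973]), 'ft_torque': array([-0.0198085 , -0.01974776, -0.03216709]), 'gripper_force': 0.0, 'finger_gap': 1.0050017112614789} 0.014
```

View pics/top0.png

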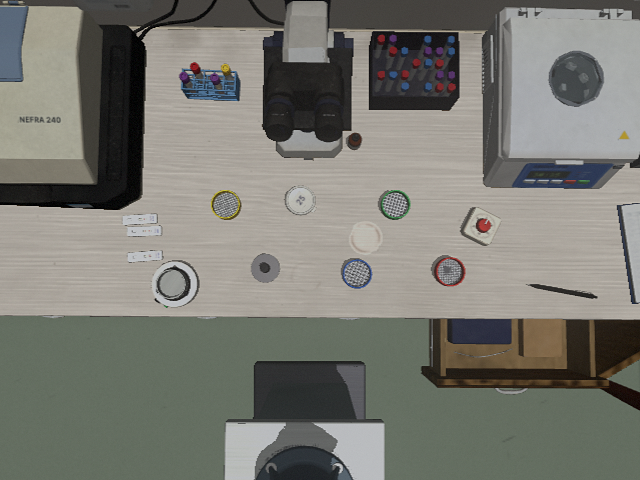

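View pics/side0.png

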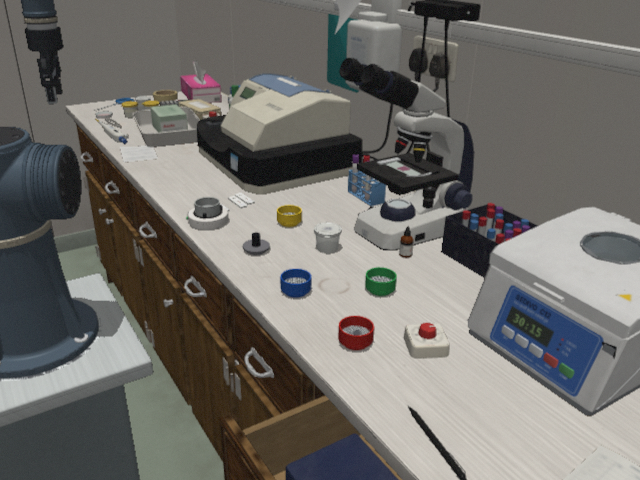

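The top view shows blue (357,273), yellow (226,205), green (395,204), red (449,270), lid (265,267), pan (175,283), cup (300,200) and timer (482,226). The side view agrees, with all pieces upright.

```bash
python3 - <<'E'
from h import *
from scipy.optimize import least_squares
def circ(p,r=None):
    c,R=cv2.minEnclosingCircle(p.astype(np.float32)); return np.round(c,4),round(R*1000,1)
d=np.load('top0.npz'); w=d['w']
objs=dict(blue=(357,273,.034),yellow=(226,205,.034),green=(395,204,.034),red=(449,270,.034),lid=(265,267,.013),pan=(175,283,.052),cup=(300,200,.05),timer=(482,226,.03))
ref={}
for k,(u,v,h) in objs.items():
    m=w[v-30:v+30,u-30:u+30].reshape(-1,3); t=m[np.abs(m[:,2]-h)<.006]
    ctr=np.median(t[:,:2],0); t=t[np.hypot(*(t[:,:2]-ctr).T)<.045]; ref[k]=ctr
    print('top',k,len(t),'zmax',m[:,2].max().round(4),'zmed',np.median(t[:,2]).round(4),circ(t[:,:2]),((t[:,:2].max(0)+t[:,:2].min(0))/2).round(4),np.ptp(t[:,:2],0).round(4))
s=np.load('side0.npz')['w'].reshape(-1,3)
for k,(u,v,h) in objs.items():
    t=s[(np.hypot(*(s[:,:2]-ref[k]).T)<.05)&(np.abs(s[:,2]-h)<.006)]
    if len(t): print('side',k,len(t),np.median(t[:,2]).round(4),circ(t[:,:2]),((t[:,:2].max(0)+t[:,:2].min(0))/2).round(4),np.ptp(t[:,:2],0).round(4))
print(np.median(w[235:245,300:340,2]))
E
```

```text
top blue 124 zmax 1.1481 zmed 0.0352 (array([ 0.4464, -0.1031]), 28.9) [ 0.4474 -0.1027] [0.0553 0.0557]
top yellow 152 zmax 1.1481 zmed 0.0343 (array([0.5824, 0.1604]), 29.2) [0.5826 0.1598] [0.0569 0.0568]
top green 137 zmax 1.1481 zmed 0.0346 (array([ 0.586 , -0.1804]), 29.5) [ 0.5857 -0.1801] [0.0568 0.0565]
top red 146 zmax 1.1481 zmed 0.0346 (array([ 0.4518, -0.2885]), 29.6) [ 0.4528 -0.2885] [0.0554 0.0587]
top lid 567 zmax 1.1481 zmed 0.0141 (array([0.457, 0.082]), 30.2) [0.4566 0.0823] [0.0565 0.059 ]
top pan 164 zmax 1.1481 zmed 0.052 (array([0.4235, 0.2591]), 29.4) [0.4242 0.2591] [0.0561 0.0575]
top cup 705 zmax 1.1481 zmed 0.0494 (array([0.5881, 0.0081]), 32.0) [0.5899 0.009 ] [0.056  0.0592]
top timer 561 zmax 1.1481 zmed 0.0262 (array([ 0.545 , -0.3547]), 39.2) [ 0.545  -0.3544] [0.0745 0.0737]
side blue 175 0.0307 (array([ 0.4452, -0.103 ]), 30.7) [ 0.4465 -0.103 ] [0.0576 0.0587]
side yellow 104 0.0308 (array([0.5837, 0.1598]), 31.9) [0.5837 0.1603] [0.0608 0.0586]
side green 164 0.0311 (array([ 0.5881, -0.1796]), 32.4) [ 0.5853 -0.1791] [0.0584 0.0596]
side red 225 0.0312 (array([ 0.4531, -0.2879]), 30.8) [ 0.4524 -0.2877] [0.0585 0.0593]
side lid 275 0.011 (array([0.4567, 0.0805]), 30.8) [0.4567 0.0806] [0.0576 0.0612]
side pan 100 0.0489 (array([0.4249, 0.2579]), 32.7) [0.424  0.2581] [0.058  0.0624]
side cup 296 0.0464 (array([0.5874, 0.0089]), 33.1) [0.5887 0.0115] [0.0567 0.0607]
side timer 166 0.0285 (array([ 0.5409, -0.3643]), 31.8) [ 0.5409 -0.3594] [0.0628 0.0488]
0.000999389360072711
```

```bash
python3 - <<'E'
from h import *
d=np.load('side0.npz'); w=d['w']; 
p=w[0:130,0:110].reshape(-1,3); m=np.hypot(p[:,0]-.192,p[:,1]-.595)<.09
p=p[m&(p[:,2]>.15)]
h,e=np.histogram(p[:,2],bins=np.arange(.2,.4,.01)); print(p[:,2].min(),list(zip(e.round(2),h)))
lo=p[p[:,2]<p[:,2].min()+.01]; print(lo.round(3)[:20])
cv2.imwrite('pics/grip0.png',cv2.resize(d['im'][40:120,10:100,::-1],None,fx=6,fy=6,interpolation=cv2.INTER_CUBIC))
E
```

```text
0.24040383019483635 [(np.float64(0.2), np.int64(0)), (np.float64(0.21), np.int64(0)), (np.float64(0.22), np.int64(0)), (np.float64(0.23), np.int64(0)), (np.float64(0.24), np.int64(56)), (np.float64(0.25), np.int64(71)), (np.float64(0.26), np.int64(71)), (np.float64(0.27), np.int64(72)), (np.float64(0.28), np.int64(54)), (np.float64(0.29), np.int64(95)), (np.float64(0.3), np.int64(88)), (np.float64(0.31), np.int64(90)), (np.float64(0.32), np.int64(96)), (np.float64(0.33), np.int64(124)), (np.float64(0.34), np.int64(103)), (np.float64(0.35), np.int64(99)), (np.float64(0.36), np.int64(155)), (np.float64(0.37), np.int64(174)), (np.float64(0.38), np.int64(166))]
[[0.206 0.646 0.25 ]
 [0.204 0.637 0.25 ]
 [0.206 0.636 0.25 ]
 [0.209 0.638 0.249]
 [0.214 0.63  0.25 ]
 [0.217 0.632 0.249]
 [0.203 0.634 0.248]
 [0.206 0.637 0.247]
 [0.208 0.635 0.247]
 [0.21  0.631 0.248]
 [0.212 0.633 0.247]
 [0.214 0.632 0.247]
 [0.217 0.634 0.246]
 [0.206 0.637 0.245]
 [0.208 0.634 0.245]
 [0.209 0.632 0.245]
 [0.212 0.631 0.245]
 [0.215 0.636 0.244]
 [0.217 0.635 0.244]
 [0.205 0.638 0.242]]
```

Call:
{"name": "drive_tool", "arguments": {
  "plan": [
    [0, 0.02, 0, 0, 0, -6, 1],
    [0, -0.05, 0, 0, 0, -6, 1],
    [0, -0.05, 0, 0, 0, -5.9, 1],
    [0, -0.05, 0, 0, 0, 0, 1],
    [-0.04, -0.05, 0, 0, 0, 0, 1],
    [-0.04, -0.05, 0, 0, 0, 0, 1],
    [-0.04, -0.05, 0, 0, 0, 0, 1],
    [-0.04, -0.05, 0, 0, 0, 0, 1],
    [-0.04, -0.05, 0, 0, 0, 0, 1],
    [-0.04, -0.05, 0, 0, 0, 0, 1]
  ],
  "newtons": 40
}}

```text
t: 1.1
tcp_pos: [0.371, 0.2289, 0.2453]
tool_rot: [0.0, 1.0, 0.0, -0.0]
force: [0.8, 1.2, 0.3]
finger_gap: 0.996
gripper_force: 0.0
```

Call:
{"name": "drive_tool", "arguments": {
  "plan": [
    [-0.01, -0.05, 0.02, 0, 0, 0, 1],
    [-0.01, -0.05, 0.02, 0, 0, 0, 1],
    [-0.01, -0.05, 0.02, 0, 0, 0, 1],
    [-0.01, -0.05, 0.02, 0, 0, 0, 1],
    [-0.01, -0.05, 0.02, 0, 0, 0, 1],
    [-0.01, -0.05, 0.03, 0, 0, 0, 1],
    [0, 0, 0, 0, 0, 0, 1],
    [0, 0, 0, 0, 0, 0, 1],
    [0, 0, 0, 0, 0, 0, 1]
  ]
}}

```text
t: 2.0
tcp_pos: [0.4236, -0.0389, 0.1288]
tool_rot: [-0.0, 1.0, 0.0, -0.001]
force: [0.1, 0.4, 0.5]
finger_gap: 1.002
gripper_force: 0.0
```

Call:
{"name": "drive_tool", "arguments": {
  "plan": [
    [-0.0224, -0.0321, 0, 0, 0, 0, 1],
    [0, -0.032, 0, 0, 0, 0, 1],
    [0, 0, 0.035, 0, 0, 0, 1],
    [0, 0, 0.03, 0, 0, 0, 1],
    [0, 0, 0, 0, 0, 0, 1],
    [0, 0, 0, 0, 0, 0, 1],
    [0, 0, 0, 0, 0, 0, 1]
  ]
}}

```text
t: 2.7
tcp_pos: [0.4474, -0.1033, 0.0651]
tool_rot: [-0.001, 1.0, -0.001, 0.001]
force: [-0.8, 0.6, 0.4]
finger_gap: 0.996
gripper_force: 0.0
```

```bash
python3 - <<'E'
from h import *
print(manip.sense()['tcp_pos'])
s=snap('side'); im=s['image'][215:325,230:370,::-1]
cv2.imwrite('pics/b1.png',cv2.resize(im,None,fx=5,fy=5,interpolation=cv2.INTER_CUBIC))
E
```

```text
[ 0.44738593 -0.10325796  0.06514921]
```

View pics/b1.png

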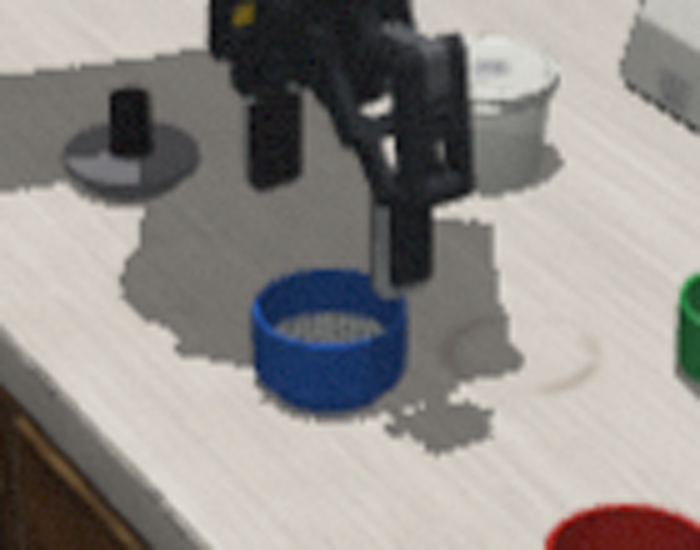

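The crop shows the open fingers (tips at crop (275,185) and (405,285)) straddling the blue rim, centred at (330,310). Aligned, so I descend and grip.

Call:
{"name": "drive_tool", "arguments": {
  "plan": [
    [0, 0, 0.025, 0, 0, 0, 1],
    [0.0005, 0, 0.024, 0, 0, 0, 1],
    [0, 0, 0, 0, 0, 0, 1],
    [0, 0, 0, 0, 0, 0, -1],
    [0, 0, 0, 0, 0, 0, -1],
    [0, 0, 0, 0, 0, 0, -1],
    [0, 0, 0, 0, 0, 0, -1],
    [0, 0, 0, 0, 0, 0, -1],
    [0, 0, 0, 0, 0, 0, -1],
    [0, 0, 0, 0, 0, 0, -1]
  ],
  "newtons": 40
}}

```text
t: 3.75
tcp_pos: [0.4468, -0.1041, 0.0163]
tool_rot: [0.0, 1.0, -0.001, 0.001]
force: [0.1, 0.1, 6.9]
finger_gap: 0.655
gripper_force: 42.4
```

Call:
{"name": "drive_tool", "arguments": {
  "plan": [
    [0, 0, -0.02, 0, 0, 0, -1],
    [0, 0, -0.04, 0, 0, 0, -1],
    [0, 0, -0.04, 0, 0, 0, -1],
    [0, 0.02, 0, 0, 0, 0, -1],
    [0, 0.04, 0, 0, 0, 0, -1],
    [0, 0.04, 0, 0, 0, 0, -1],
    [0, 0.04, 0, 0, 0, 0, -1],
    [0, 0.04, 0, 0, 0, 0, -1],
    [0, 0.04, 0, 0, 0, 0, -1],
    [0, 0.04, 0, 0, 0, 0, -1]
  ]
}}

```text
t: 4.75
tcp_pos: [0.4461, 0.1577, 0.1156]
tool_rot: [0.0, 1.0, 0.0, 0.001]
force: [0.8, 0.2, -0.5]
finger_gap: 0.658
gripper_force: 43.4
```

Call:
{"name": "drive_tool", "arguments": {
  "plan": [
    [0.002, 0.03, 0, 0, 0, 0, -1],
    [0.01, 0.03, 0, 0, 0, 0, -1],
    [0.01, 0.03, 0, 0, 0, 0, -1],
    [0, 0, 0, 0, 0, 0, -1],
    [0, 0, 0, 0, 0, 0, -1],
    [0, 0, 0, 0, 0, 0, -1],
    [0, 0, 0, 0, 0, 0, -1]
  ]
}}

```text
t: 5.45
tcp_pos: [0.4247, 0.2452, 0.1149]
tool_rot: [0.001, 1.0, -0.0, 0.0]
force: [-1.2, -0.4, 0.2]
finger_gap: 0.662
gripper_force: 43.3
```

```bash
cat >> h.py <<'E'
from scipy.optimize import least_squares
RNG=dict(blue=(100,130),yellow=(20,32),green=(45,80))
def held(color,z0,z1,c0,n=3,r=.029):
    """outer-wall circle fit (side cam) of coloured frame between z0,z1 near c0"""
    out=[]
    for _ in range(n):
        s=snap('side'); w=world(s); cam=np.array(s['extrinsics'])[:2,3]
        m=(np.hypot(w[...,0]-c0[0],w[...,1]-c0[1])<.05)&(w[...,2]>z0)&(w[...,2]<z1)
        if color:
            h=cv2.cvtColor(s['image'],cv2.COLOR_RGB2HSV); lo,hi=RNG[color]
            m&=(h[...,0]>=lo)&(h[...,0]<=hi)&(h[...,1]>120)
        p=w[m]; d=cam-c0; d=d/np.linalg.norm(d)
        p=p[(p[:,:2]-c0)@d>.005]
        f=least_squares(lambda c:np.hypot(p[:,0]-c[0],p[:,1]-c[1])-r,c0,loss='soft_l1',f_scale=.001)
        out.append([*f.x,p[:,2].min(),p[:,2].max(),len(p)])
    return np.mean(out,0).round(4)
E
python3 - <<'E'
from h import *
t=manip.sense()['tcp_pos'];print(t)
print('blue',held('blue',.09,.14,t[:2]))
print('pan',held(None,.032,.05,np.array([.424,.2586])))
print('yellow',held('yellow',.012,.03,np.array([.583,.16])))
print('green',held('green',.012,.03,np.array([.586,-.18])))
snap('side','s2')
E
```

```text
[0.42473787 0.24516066 0.11490563]
blue [4.257e-01 2.452e-01 9.910e-02 1.316e-01 1.600e+02]
pan [4.243000e-01 2.617000e-01 3.210000e-02 4.990000e-02 1.816667e+02]
yellow [5.840000e-01 1.626000e-01 1.210000e-02 2.980000e-02 1.673333e+02]
green [ 5.869000e-01 -1.779000e-01  1.200000e-02  2.990000e-02  2.473333e+02]
```

View pics/s2.png

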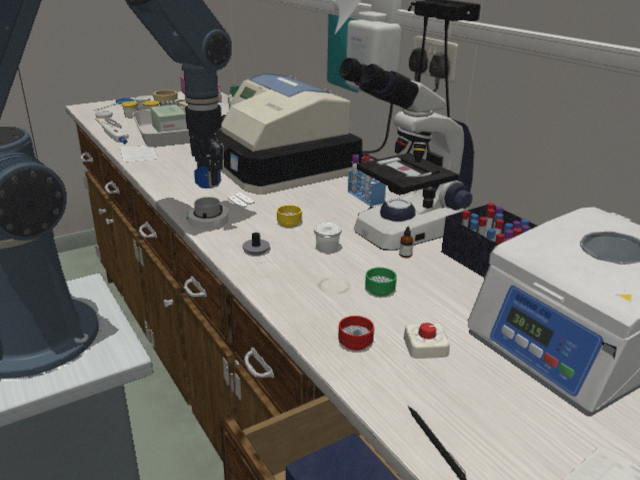

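The arm holds the blue sieve at (205,177), above and a little short of the pan at (208,205). I need the y offset more precisely.

```bash
python3 - <<'E'
from h import *
im=cv2.imread('pics/s2.png')[140:235,160:260]
cv2.imwrite('pics/s2c.png',cv2.resize(im,None,fx=6,fy=6,interpolation=cv2.INTER_CUBIC))
s=snap('top','t2'); w=world(s); h=cv2.cvtColor(s['image'],cv2.COLOR_RGB2HSV)
print(len(w))
im=s['image'][230:330,110:250,::-1]
a=cv2.resize(im,None,fx=5,fy=5,interpolation=cv2.INTER_CUBIC); cv2.imwrite('pics/t2c.png',a)
s=snap('side'); w=world(s); h=cv2.cvtColor(s['image'],cv2.COLOR_RGB2HSV)
m=(h[...,0]>=100)&(h[...,0]<=130)&(h[...,1]>120)&(np.hypot(w[...,0]-.4247,w[...,1]-.2452)<.05)&(w[...,2]>.09)&(w[...,2]<.14)
for v in range(165,195,4):
    u=np.where(m[v])[0]
    if len(u): print(v,u.min(),u.max(),w[v,u[0]].round(3),w[v,u[-1]].round(3))
E
```

```text
480
169 197 207 [0.409 0.267 0.13 ] [0.433 0.266 0.126]
173 195 219 [0.397 0.247 0.13 ] [0.444 0.226 0.128]
177 195 219 [0.395 0.244 0.122] [0.443 0.226 0.118]
181 195 219 [0.396 0.25  0.11 ] [0.442 0.224 0.11 ]
185 199 208 [0.399 0.235 0.105] [0.414 0.221 0.107]
```

View pics/s2c.png

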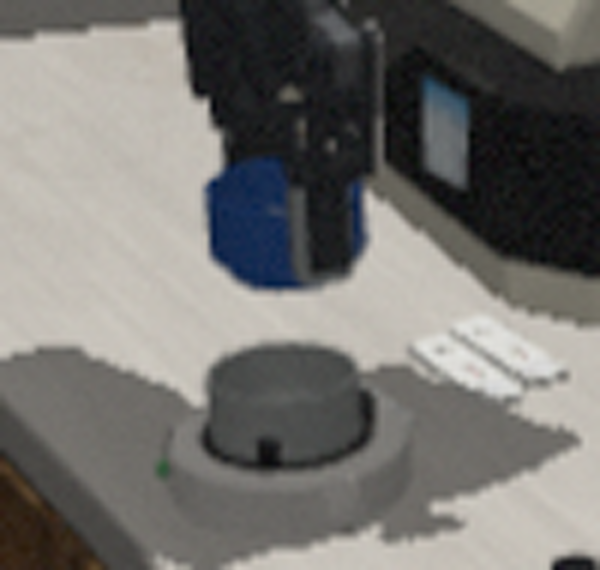

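The crop shows blue's edges at crop columns 206 and 367 and the pan's at 208 and 360. That puts their centres at image columns 207.75 and 207.33. I'll check these against the projection.

```bash
cat >> h.py <<'E'
def proj(s,p):
    E=np.linalg.inv(np.array(s['extrinsics'])); f=240/np.tan(np.radians(s['fov_y'])/2)
    q=E[:3,:3]@np.array(p)+E[:3,3]
    return np.array([s['cx']+f*q[0]/-q[2], s['cy']-f*q[1]/-q[2]]).round(2)
E
python3 - <<'E'
from h import *
s=snap('side'); t=manip.sense()['tcp_pos']; print(t)
print('blue at tcp',proj(s,[t[0],t[1],.118]),'pan',proj(s,[.424,.2586,.045]), proj(s,[.434,.2586,.045]),proj(s,[.424,.2686,.045]))
def sil(p0,m,r=.029):pass
E
```

```text
[0.42421989 0.24616463 0.11466391]
blue at tcp [207.28 175.83] pan [207.27 204.13] [211.34 203.23] [205.55 202.6 ]
```

View pics/t2c.png

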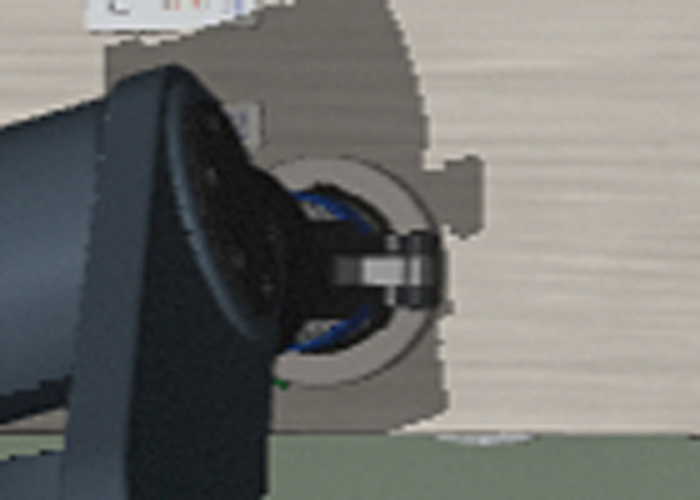

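The top crop shows the blue rim arcs symmetric about the finger at crop row ~270. The robot and camera frames agree to about 1 mm, so I shift by the remaining offset and lower.

Call:
{"name": "drive_tool", "arguments": {
  "plan": [
    [0.0008, 0.013, 0, 0, 0, 0, -1],
    [0, 0, 0.02, 0, 0, 0, -1],
    [0, 0, 0.02, 0, 0, 0, -1],
    [0, 0, 0, 0, 0, 0, -1],
    [0, 0, 0, 0, 0, 0, -1],
    [0, 0, 0, 0, 0, 0, -1]
  ]
}}

```text
t: 6.85
tcp_pos: [0.424, 0.2596, 0.0753]
tool_rot: [0.0, 1.0, 0.0, 0.001]
force: [1.3, -0.1, -1.5]
finger_gap: 0.655
gripper_force: 43.3
```

Call:
{"name": "drive_tool", "arguments": {
  "plan": [
    [0, 0, 0.004, 0, 0, 0, -1],
    [0, 0, 0.004, 0, 0, 0, -1],
    [0, 0, 0.003, 0, 0, 0, -1],
    [0, 0, 0.002, 0, 0, 0, -1],
    [0, 0, 0, 0, 0, 0, -1],
    [0, 0, 0, 0, 0, 0, -1]
  ]
}}

```text
t: 7.45
tcp_pos: [0.4235, 0.2591, 0.0619]
tool_rot: [0.0, 1.0, 0.0, 0.0]
force: [-1.4, -0.4, 2.4]
finger_gap: 0.657
gripper_force: 45.8
```

Call:
{"name": "drive_tool", "arguments": {
  "plan": [
    [0, 0, 0.002, 0, 0, 0, -1],
    [0, 0, 0, 0, 0, 0, -1],
    [0, 0, 0, 0, 0, 0, 1],
    [0, 0, 0, 0, 0, 0, 1],
    [0, 0, 0, 0, 0, 0, 1],
    [0, 0, 0, 0, 0, 0, 1],
    [0, 0, 0, 0, 0, 0, 1],
    [0, 0, -0.02, 0, 0, 0, 1],
    [0, 0, -0.04, 0, 0, 0, 1]
  ]
}}

```text
t: 8.35
tcp_pos: [0.4215, 0.2583, 0.1179]
tool_rot: [0.0, 1.0, -0.001, -0.003]
force: [0.7, 0.4, 0.5]
finger_gap: 0.997
gripper_force: 0.0
```

Call:
{"name": "drive_tool", "arguments": {
  "plan": [
    [-0.03, -0.02, -0.02, 0, 0, 0, 1],
    [-0.04, -0.02, 0, 0, 0, 0, 1],
    [-0.04, -0.02, 0, 0, 0, 0, 1],
    [-0.03, -0.02, 0, 0, 0, 0, 1],
    [-0.0195, -0.019, 0, 0, 0, 0, 1],
    [0, 0, 0, 0, 0, 0, 1],
    [0, 0, 0, 0, 0, 0, 1],
    [0, 0, 0, 0, 0, 0, 1],
    [0, 0, 0, 0, 0, 0, 1]
  ]
}}

```text
t: 9.25
tcp_pos: [0.5816, 0.1609, 0.1395]
tool_rot: [-0.0, 1.0, 0.0, -0.001]
force: [-0.1, 0.7, -0.3]
finger_gap: 0.996
gripper_force: 0.0
```

```bash
python3 - <<'E'
from h import *
print(manip.sense()['tcp_pos'])
s=snap('side','s3'); w=world(s); h=cv2.cvtColor(s['image'],cv2.COLOR_RGB2HSV)
m=(h[...,0]>=100)&(h[...,0]<=130)&(h[...,1]>120)&(np.hypot(w[...,0]-.424,w[...,1]-.2586)<.045)
print('blue z',w[m][:,2].min(),w[m][:,2].max(),'seat rim .078')
cv2.imwrite('pics/s3c.png',cv2.resize(s['image'][110:260,160:340,::-1],None,fx=4.4,fy=4,interpolation=cv2.INTER_CUBIC))
E
```

```text
[0.58160497 0.1609391  0.13948661]
blue z 0.05100566746613855 0.07846068737281375 seat rim .078
```

View pics/s3c.png

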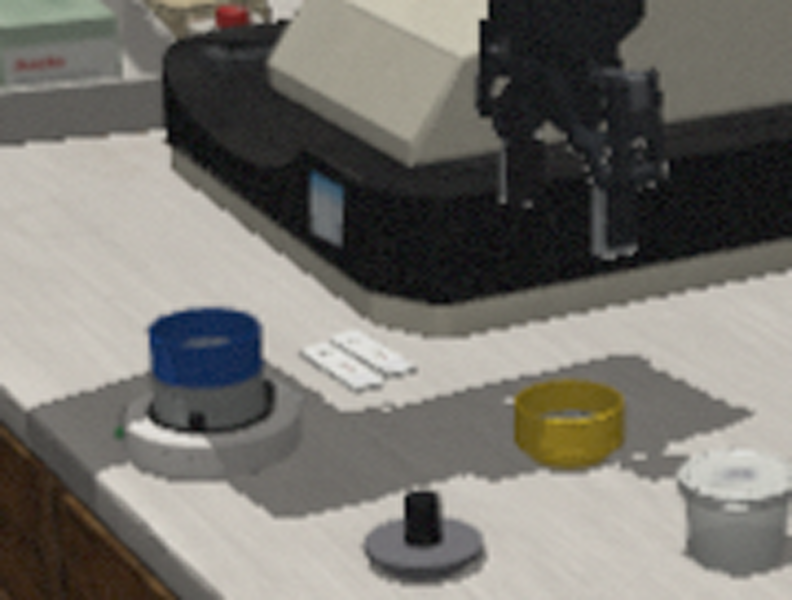

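The blue sieve (crop (205,345)) sits level on the pan with its rim at 78 mm, as it should. The gripper is above the yellow sieve (crop (570,420)), so I take that next.

Call:
{"name": "drive_tool", "arguments": {
  "plan": [
    [-0.0015, -0.001, 0.04, 0, 0, 0, 1],
    [0, 0, 0.04, 0, 0, 0, 1],
    [0, 0, 0, 0, 0, 0, 1],
    [0, 0, 0, 0, 0, 0, 1]
  ]
}}

```text
t: 9.7
tcp_pos: [0.5837, 0.1596, 0.0595]
tool_rot: [-0.0, 1.0, -0.0, -0.001]
force: [0.5, 1.0, -0.1]
finger_gap: 1.002
gripper_force: 0.0
```

Call:
{"name": "drive_tool", "arguments": {
  "plan": [
    [0, 0, 0.025, 0, 0, 0, 1],
    [0, 0, 0.018, 0, 0, 0, 1],
    [0, 0, 0, 0, 0, 0, 1],
    [0, 0, 0, 0, 0, 0, -1],
    [0, 0, 0, 0, 0, 0, -1],
    [0, 0, 0, 0, 0, 0, -1],
    [0, 0, 0, 0, 0, 0, -1],
    [0, 0, 0, 0, 0, 0, -1],
    [0, 0, 0, 0, 0, 0, -1],
    [0, 0, 0, 0, 0, 0, -1]
  ]
}}

```text
t: 10.7
tcp_pos: [0.586, 0.1594, 0.0192]
tool_rot: [0.0, 1.0, 0.0, 0.002]
force: [-0.7, 1.6, 6.2]
finger_gap: 0.661
gripper_force: 44.5
```

```bash
python3 - <<'E'
from h import *
print(manip.sense()['tcp_pos'])
s=snap('top'); w=world(s)
m=w[260:310,150:200].reshape(-1,3); t=m[(np.abs(m[:,2]-.078)<.006)]
print('blue seated rim',len(t),((t.max(0)+t.min(0))/2).round(4),np.ptp(t,0).round(4),cv2.minEnclosingCircle(t[:,:2].astype(np.float32)))
E
```

```text
[0.58604677 0.15938369 0.01922682]Traceback (most recent call last):
  File "<stdin>", line 5, in <module>
    return umr_maximum(a, axis, None, out, keepdims, initial, where)
ValueError: zero-size array to reduction operation maximum which has no identity
```

Call:
{"name": "drive_tool", "arguments": {
  "plan": [
    [0, 0, -0.02, 0, 0, 0, -1],
    [0, 0, -0.04, 0, 0, 0, -1],
    [0, 0, -0.04, 0, 0, 0, -1],
    [0, 0, -0.02, 0, 0, 0, -1],
    [0.03, 0.02, 0, 0, 0, 0, -1],
    [0.04, 0.025, 0, 0, 0, 0, -1],
    [0.04, 0.025, 0, 0, 0, 0, -1],
    [0.03, 0.02, 0, 0, 0, 0, -1],
    [0.018, 0.009, 0, 0, 0, 0, -1]
  ]
}}

```text
t: 11.65
tcp_pos: [0.4238, 0.2592, 0.1377]
tool_rot: [-0.001, 1.0, 0.0, -0.0]
force: [-0.0, -0.2, 0.4]
finger_gap: 0.659
gripper_force: 44.7
```

Call:
{"name": "drive_tool", "arguments": {
  "plan": [
    [0, 0, 0, 0, 0, 0, -1],
    [0, 0, 0, 0, 0, 0, -1],
    [0, 0, 0, 0, 0, 0, -1]
  ]
}}

```text
t: 11.95
tcp_pos: [0.4288, 0.2578, 0.1371]
tool_rot: [0.001, 1.0, 0.0, 0.002]
force: [-0.2, 0.8, -0.4]
finger_gap: 0.659
gripper_force: 44.7
```

```bash
cat >> h.py <<'E'
def edges(color,c0,z0,z1,n=2):
    """side-view silhouette: centre column of coloured band vs. column predicted for c0"""
    s=snap('side'); w=world(s); h=cv2.cvtColor(s['image'],cv2.COLOR_RGB2HSV); lo,hi=RNG[color]
    m=(h[...,0]>=lo)&(h[...,0]<=hi)&(h[...,1]>110)&(np.hypot(w[...,0]-c0[0],w[...,1]-c0[1])<.05)&(w[...,2]>z0)&(w[...,2]<z1)
    v=np.where(m.sum(1)>0)[0]; r=[(np.where(m[i])[0].min(),np.where(m[i])[0].max()) for i in v]
    r=np.array([a for a in r if a[1]-a[0]>=np.max(np.ptp(r,1))-2])
    return s,r.mean(0),r.mean().round(2),w[m][:,2].min().round(4),w[m][:,2].max().round(4),proj(s,[c0[0],c0[1],(z0+z1)/2])
E
python3 - <<'E'
from h import *
t=manip.sense()['tcp_pos'];print(t)
e=edges('yellow',t[:2],t[2]-.02,t[2]+.03);print(e[1:])
e=edges('blue',np.array([.424,.2588]),.05,.085);print(e[1:])
s=e[0];cv2.imwrite('pics/s4c.png',cv2.resize(s['image'][120:240,150:270,::-1],None,fx=5,fy=5,interpolation=cv2.INTER_CUBIC))
E
```

```text
[0.42882415 0.25783167 0.13709473]
(array([192.75, 218.  ]), np.float64(205.38), np.float64(0.1193), np.float64(0.164), array([206.4 , 163.56]))
(array([194.61538462, 217.84615385]), np.float64(206.23), np.float64(0.051), np.float64(0.0782), array([206.54, 195.  ]))
```

View pics/s4c.png

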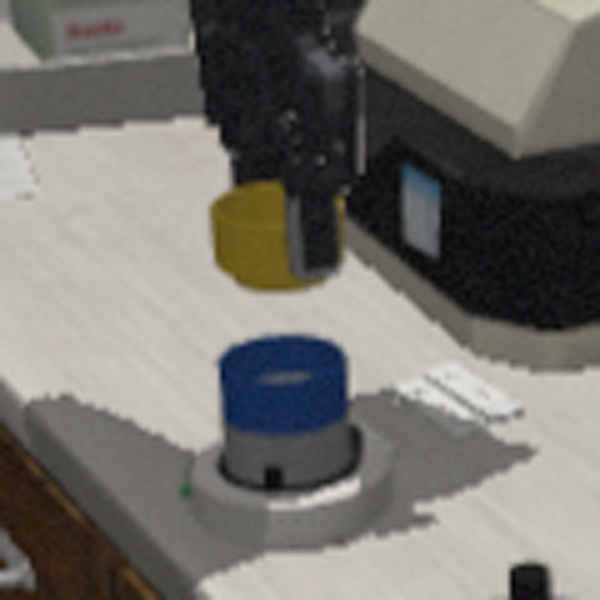

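The yellow sieve spans crop columns 211–346 and blue 220–349. Allowing for perspective, yellow is about 3 mm too far in +x, so I correct and measure again.

Call:
{"name": "drive_tool", "arguments": {
  "plan": [
    [0.003, 0.001, 0, 0, 0, 0, -1],
    [0, 0, 0, 0, 0, 0, -1],
    [0, 0, 0, 0, 0, 0, -1],
    [0, 0, 0, 0, 0, 0, -1]
  ]
}}

```text
t: 12.45
tcp_pos: [0.4235, 0.259, 0.1366]
tool_rot: [0.0, 1.0, -0.0, -0.0]
force: [-0.1, -0.1, -1.0]
finger_gap: 0.659
gripper_force: 44.7
```

```bash
python3 - <<'E'
from h import *
for i in range(3):
    t=manip.sense()['tcp_pos'];print(t)
    c=np.array([.424,.2588])
    print(edges('yellow',c,t[2]-.02,t[2]+.03)[1:]); print(edges('blue',c,.05,.085)[1:])
E
```

```text
[0.42352054 0.25902791 0.13660159]
(array([190.9375, 204.0625]), np.float64(197.5), np.float64(0.1193), np.float64(0.1515), array([204.2 , 164.02]))
(array([194.69230769, 218.        ]), np.float64(206.35), np.float64(0.0505), np.float64(0.0783), array([206.54, 195.  ]))
[0.42353338 0.25911176 0.13665833]
(array([191., 215.]), np.float64(203.0), np.float64(0.1192), np.float64(0.1628), array([204.2, 164. ]))
(array([194.61538462, 217.92307692]), np.float64(206.27), np.float64(0.0514), np.float64(0.0773), array([206.54, 195.  ]))
[0.42348614 0.25915242 0.1366623 ]
(array([191., 215.]), np.float64(203.0), np.float64(0.1176), np.float64(0.1606), array([204.2 , 163.99]))
(array([194.61538462, 217.84615385]), np.float64(206.23), np.float64(0.0511), np.float64(0.0773), array([206.54, 195.  ]))
```

Call:
{"name": "drive_tool", "arguments": {
  "plan": [
    [-0.002, -0.0005, 0, 0, 0, 0, -1],
    [0, 0, 0.02, 0, 0, 0, -1],
    [0, 0, 0.015, 0, 0, 0, -1],
    [0, 0, 0, 0, 0, 0, -1],
    [0, 0, 0, 0, 0, 0, -1],
    [0, 0, 0, 0, 0, 0, -1]
  ]
}}

```text
t: 13.35
tcp_pos: [0.426, 0.2588, 0.1023]
tool_rot: [0.0, 1.0, 0.0, 0.001]
force: [0.3, -0.4, -0.7]
finger_gap: 0.661
gripper_force: 44.7
```

Call:
{"name": "drive_tool", "arguments": {
  "plan": [
    [0, 0, 0.004, 0, 0, 0, -1],
    [0, 0, 0.003, 0, 0, 0, -1],
    [0, 0, 0.003, 0, 0, 0, -1],
    [0, 0, 0, 0, 0, 0, -1],
    [0, 0, 0, 0, 0, 0, -1],
    [0, 0, 0, 0, 0, 0, -1]
  ]
}}

```text
t: 13.95
tcp_pos: [0.4255, 0.2586, 0.0917]
tool_rot: [0.0, 1.0, -0.0, 0.0]
force: [-0.7, -0.0, -0.4]
finger_gap: 0.66
gripper_force: 44.7
```

Call:
{"name": "drive_tool", "arguments": {
  "plan": [
    [0, 0, 0.002, 0, 0, 0, -1],
    [0, 0, 0.002, 0, 0, 0, -1],
    [0, 0, 0.001, 0, 0, 0, -1],
    [0, 0, 0, 0, 0, 0, -1],
    [0, 0, 0, 0, 0, 0, -1]
  ]
}}

```text
t: 14.45
tcp_pos: [0.4257, 0.2587, 0.089]
tool_rot: [0.0, 1.0, 0.0, 0.001]
force: [-3.8, -1.2, 19.8]
finger_gap: 0.658
gripper_force: 46.6
```

```bash
python3 - <<'E'
from h import *
c=np.array([.424,.2588]);print(edges('yellow',c,.06,.12)[1:]); print(edges('blue',c,.05,.085)[1:],manip.sense()['force'])
E
```

```text
(array([193.35714286, 206.42857143]), np.float64(199.89), np.float64(0.0773), np.float64(0.1051), array([205.84, 185.76]))
(array([194.77777778, 217.88888889]), np.float64(206.33), np.float64(0.0509), np.float64(0.0779), array([206.54, 195.  ])) [-3.6035806  -1.2255665  20.33766368]
```

Yellow's wall spans 77–105 mm, so it is seated. Releasing now.

Call:
{"name": "drive_tool", "arguments": {
  "plan": [
    [0, 0, -0.001, 0, 0, 0, -1],
    [0, 0, 0, 0, 0, 0, 1],
    [0, 0, 0, 0, 0, 0, 1],
    [0, 0, 0, 0, 0, 0, 1],
    [0, 0, 0, 0, 0, 0, 1],
    [0, 0, 0, 0, 0, 0, 1],
    [0, 0, -0.02, 0, 0, 0, 1],
    [0, 0, -0.04, 0, 0, 0, 1],
    [0, -0.03, -0.03, 0, 0, 0, 1],
    [0, -0.05, 0, 0, 0, 0, 1]
  ]
}}

```text
t: 15.55
tcp_pos: [0.4288, 0.18, 0.1811]
tool_rot: [-0.002, 1.0, 0.001, 0.005]
force: [1.7, -1.4, -0.2]
finger_gap: 0.997
gripper_force: 0.0
```

Call:
{"name": "drive_tool", "arguments": {
  "plan": [
    [0, -0.05, 0, 0, 0, 0, 1],
    [0, -0.05, 0, 0, 0, 0, 1],
    [0, -0.05, 0, 0, 0, 0, 1],
    [0, -0.05, 0, 0, 0, 0, 1],
    [-0.03, -0.05, 0, 0, 0, 0, 1],
    [-0.04, -0.05, 0, 0, 0, 0, 1],
    [-0.05, -0.05, 0, 0, 0, 0, 1],
    [-0.04, -0.01, 0, 0, 0, 0, 1],
    [0, 0, 0, 0, 0, 0, 1],
    [0, 0, 0, 0, 0, 0, 1]
  ]
}}

```text
t: 16.55
tcp_pos: [0.5574, -0.1488, 0.1769]
tool_rot: [0.0, 1.0, 0.0, -0.001]
force: [-0.7, 0.3, -0.8]
finger_gap: 1.0
gripper_force: 0.0
```

```bash
python3 - <<'E'
from h import *
c=np.array([.424,.2588]);print(edges('yellow',c,.06,.12)[1:]); print(edges('blue',c,.05,.085)[1:],manip.sense()['tcp_pos'])
s=snap('top'); w=world(s)
m=w[250:310,140:200].reshape(-1,3); t=m[(np.abs(m[:,2]-.104)<.006)]
print('yellow seated rim',len(t),((t.max(0)+t.min(0))/2).round(4),np.ptp(t,0).round(4),cv2.minEnclosingCircle(t[:,:2].astype(np.float32)))
E
```

```text
(array([193.21428571, 217.        ]), np.float64(205.11), np.float64(0.0765), np.float64(0.1032), array([205.84, 185.76]))
(array([194.66666667, 217.88888889]), np.float64(206.28), np.float64(0.0508), np.float64(0.0779), array([206.54, 195.  ])) [ 0.5558558  -0.14756486  0.17698878]
yellow seated rim 49 [0.4438 0.2555 0.1033] [0.0146 0.0467 0.0101] ((0.43812859058380127, 0.25547823309898376), 0.02349099889397621)
```

Yellow is seated (77–103 mm) and concentric with blue. Now green.

Call:
{"name": "drive_tool", "arguments": {
  "plan": [
    [-0.029, -0.032, 0, 0, 0, 0, 1],
    [0, 0, 0.04, 0, 0, 0, 1],
    [0, 0, 0.04, 0, 0, 0, 1],
    [0, 0, 0.03, 0, 0, 0, 1],
    [0, 0, 0, 0, 0, 0, 1],
    [0, 0, 0, 0, 0, 0, 1],
    [0, 0, 0, 0, 0, 0, 1]
  ]
}}

```text
t: 17.4
tcp_pos: [0.5876, -0.181, 0.0697]
tool_rot: [-0.0, 1.0, -0.001, 0.001]
force: [-0.3, 0.9, 0.1]
finger_gap: 1.006
gripper_force: 0.0
```

```bash
python3 - <<'E'
from h import *
print(manip.sense()['tcp_pos'])
e=edges('green',np.array([.586,-.18]),.008,.034); print(e[1:])
cv2.imwrite('pics/g1.png',cv2.resize(e[0]['image'][190:310,320:460,::-1],None,fx=5,fy=5,interpolation=cv2.INTER_CUBIC))
E
```

```text
[ 0.58760096 -0.1809724   0.06970011]
(array([366.125, 394.5  ]), np.float64(380.31), np.float64(0.0081), np.float64(0.0337), array([381.03, 280.36]))
```

View pics/g1.png

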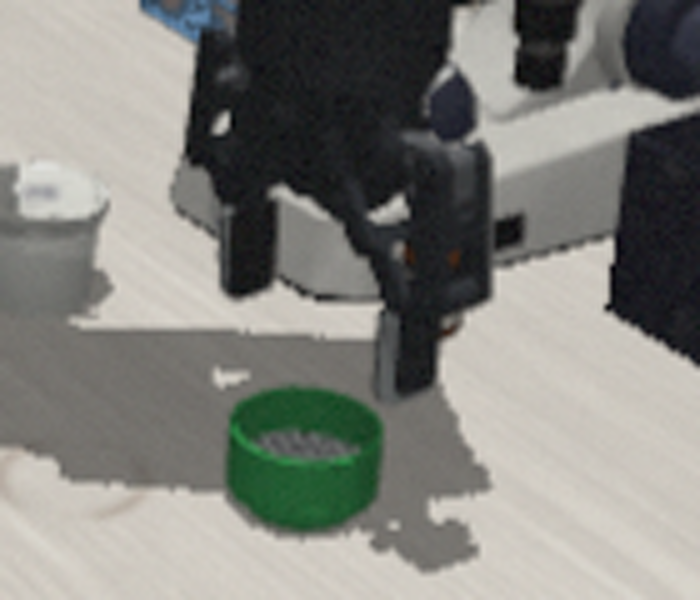

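The fingers (crop tips (250,290) and (408,395)) straddle the green sieve (crop (306,425)), slightly far in +x. I'll shift back 2.5 mm and grip.

Call:
{"name": "drive_tool", "arguments": {
  "plan": [
    [0.0025, 0.0005, 0.025, 0, 0, 0, 1],
    [0, 0, 0.028, 0, 0, 0, 1],
    [0, 0, 0, 0, 0, 0, 1],
    [0, 0, 0, 0, 0, 0, -1],
    [0, 0, 0, 0, 0, 0, -1],
    [0, 0, 0, 0, 0, 0, -1],
    [0, 0, 0, 0, 0, 0, -1],
    [0, 0, 0, 0, 0, 0, -1],
    [0, 0, 0, 0, 0, 0, -1],
    [0, 0, 0, 0, 0, 0, -1]
  ]
}}

```text
t: 18.45
tcp_pos: [0.5856, -0.1809, 0.017]
tool_rot: [0.0, 1.0, -0.001, 0.002]
force: [-1.2, 0.6, 6.7]
finger_gap: 0.661
gripper_force: 43.2
```

Call:
{"name": "drive_tool", "arguments": {
  "plan": [
    [0, 0, -0.02, 0, 0, 0, -1],
    [0, 0, -0.04, 0, 0, 0, -1],
    [0, 0, -0.05, 0, 0, 0, -1],
    [0.02, 0, -0.04, 0, 0, 0, -1],
    [0.03, 0.02, 0, 0, 0, 0, -1],
    [0.03, 0.04, 0, 0, 0, 0, -1],
    [0.03, 0.05, 0, 0, 0, 0, -1],
    [0.03, 0.05, 0, 0, 0, 0, -1],
    [0.02, 0.05, 0, 0, 0, 0, -1],
    [0, 0.05, 0, 0, 0, 0, -1]
  ]
}}

```text
t: 19.45
tcp_pos: [0.4305, 0.0633, 0.1652]
tool_rot: [0.001, 1.0, 0.0, -0.002]
force: [0.6, -0.4, -1.4]
finger_gap: 0.657
gripper_force: 43.0
```

Call:
{"name": "drive_tool", "arguments": {
  "plan": [
    [0, 0.05, 0, 0, 0, 0, -1],
    [0, 0.05, 0, 0, 0, 0, -1],
    [0, 0.04, 0, 0, 0, 0, -1],
    [0, 0.02, 0, 0, 0, 0, -1],
    [0, 0, 0, 0, 0, 0, -1],
    [0, 0, 0, 0, 0, 0, -1],
    [0, 0, 0, 0, 0, 0, -1],
    [0, 0, 0, 0, 0, 0, -1]
  ]
}}

```text
t: 20.25
tcp_pos: [0.4343, 0.2208, 0.1648]
tool_rot: [0.001, 1.0, -0.0, -0.0]
force: [0.2, -0.1, 0.2]
finger_gap: 0.661
gripper_force: 43.0
```

Call:
{"name": "drive_tool", "arguments": {
  "plan": [
    [0.005, 0.02, 0, 0, 0, 0, -1],
    [0.0043, 0.018, 0, 0, 0, 0, -1],
    [0, 0, 0, 0, 0, 0, -1],
    [0, 0, 0, 0, 0, 0, -1],
    [0, 0, 0, 0, 0, 0, -1],
    [0, 0, 0, 0, 0, 0, -1]
  ]
}}

```text
t: 20.85
tcp_pos: [0.4252, 0.2592, 0.1647]
tool_rot: [0.001, 1.0, -0.0, -0.0]
force: [0.1, -1.0, -0.9]
finger_gap: 0.659
gripper_force: 43.1
```

```bash
python3 - <<'E'
from h import *
c=np.array([.424,.2588])
t=manip.sense()['tcp_pos'];print(t)
print(edges('green',c,t[2]-.01,t[2]+.022)[1:]); print(edges('yellow',c,.077,.105)[1:]);e=edges('blue',c,.05,.085);print(e[1:])
cv2.imwrite('pics/g2.png',cv2.resize(e[0]['image'][120:240,150:270,::-1],None,fx=5,fy=5,interpolation=cv2.INTER_CUBIC))
E
```

```text
[0.42520203 0.2591645  0.16465157]
(array([192.        , 216.64285714]), np.float64(204.32), np.float64(0.1547), np.float64(0.1825), array([203.25, 151.44]))
(array([193.15384615, 217.        ]), np.float64(205.08), np.float64(0.0774), np.float64(0.1046), array([205.81, 185.34]))
(array([194.77777778, 218.        ]), np.float64(206.39), np.float64(0.0504), np.float64(0.076), array([206.54, 195.  ]))
```

View pics/g2.png

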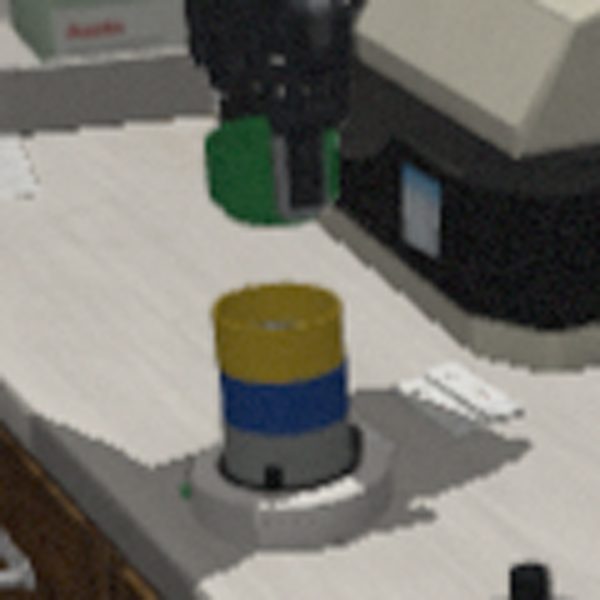

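Green spans crop columns 206–341 and yellow 215–343. Relative to the column, green is about 3–4 mm too far in +x. I shift, lower to just above the rim and measure again.

Call:
{"name": "drive_tool", "arguments": {
  "plan": [
    [0.003, 0, 0, 0, 0, 0, -1],
    [0, 0, 0.02, 0, 0, 0, -1],
    [0, 0, 0.015, 0, 0, 0, -1],
    [0, 0, 0, 0, 0, 0, -1],
    [0, 0, 0, 0, 0, 0, -1],
    [0, 0, 0, 0, 0, 0, -1]
  ]
}}

```text
t: 21.6
tcp_pos: [0.4224, 0.2602, 0.1303]
tool_rot: [0.0, 1.0, 0.0, 0.001]
force: [0.1, 0.6, -1.7]
finger_gap: 0.66
gripper_force: 43.1
```

```bash
python3 - <<'E'
from h import *
c=np.array([.424,.2588])
t=manip.sense()['tcp_pos'];print(t)
for i in range(2):print(edges('green',c,t[2]-.01,t[2]+.022)[1:])
print(edges('yellow',c,.077,.105)[1:])
E
```

```text
[0.42240577 0.26021447 0.13031735]
(array([191.81818182, 215.54545455]), np.float64(203.68), np.float64(0.1204), np.float64(0.1486), array([204.37, 166.28]))
(array([191.8, 215.5]), np.float64(203.65), np.float64(0.1206), np.float64(0.1475), array([204.37, 166.28]))
(array([193.21428571, 216.92857143]), np.float64(205.07), np.float64(0.077), np.float64(0.1048), array([205.81, 185.34]))
```

Aligned. Lowering.

Call:
{"name": "drive_tool", "arguments": {
  "plan": [
    [0.0003, -0.001, 0.004, 0, 0, 0, -1],
    [0, 0, 0.004, 0, 0, 0, -1],
    [0, 0, 0.003, 0, 0, 0, -1],
    [0, 0, 0.003, 0, 0, 0, -1],
    [0, 0, 0.002, 0, 0, 0, -1],
    [0, 0, 0, 0, 0, 0, -1],
    [0, 0, 0, 0, 0, 0, -1]
  ]
}}

```text
t: 22.45
tcp_pos: [0.4216, 0.259, 0.1135]
tool_rot: [0.0, 1.0, -0.0, -0.0]
force: [-0.4, -0.9, -1.5]
finger_gap: 0.661
gripper_force: 43.4
```

Call:
{"name": "drive_tool", "arguments": {
  "plan": [
    [0, 0, 0.001, 0, 0, 0, -1],
    [0, 0, 0.001, 0, 0, 0, -1],
    [0, 0, 0, 0, 0, 0, -1],
    [0, 0, 0, 0, 0, 0, -1]
  ]
}}

```text
t: 22.85
tcp_pos: [0.4217, 0.259, 0.1129]
tool_rot: [0.0, 1.0, 0.0, 0.0]
force: [-1.8, -1.2, 9.2]
finger_gap: 0.661
gripper_force: 44.5
```

```bash
python3 - <<'E'
from h import *
c=np.array([.424,.2588])
print(edges('green',c,.095,.15)[1:]);print(edges('yellow',c,.06,.12)[1:])
E
```

```text
(array([192.33333333, 216.        ]), np.float64(204.17), np.float64(0.1029), np.float64(0.1302), array([204.82, 172.16]))
(array([193.4, 216.9]), np.float64(205.15), np.float64(0.0759), np.float64(0.1054), array([205.84, 185.76]))
```

Call:
{"name": "drive_tool", "arguments": {
  "plan": [
    [0, 0, -0.0005, 0, 0, 0, -1],
    [0, 0, 0, 0, 0, 0, 1],
    [0, 0, 0, 0, 0, 0, 1],
    [0, 0, 0, 0, 0, 0, 1],
    [0, 0, 0, 0, 0, 0, 1],
    [0, 0, 0, 0, 0, 0, 1],
    [0, 0, -0.02, 0, 0, 0, 1],
    [0, 0, -0.04, 0, 0, 0, 1],
    [0, -0.03, -0.01, 0, 0, 0, 1],
    [-0.01, -0.05, 0, 0, 0, 0, 1]
  ]
}}

```text
t: 23.95
tcp_pos: [0.4321, 0.1812, 0.1841]
tool_rot: [-0.002, 1.0, 0.001, 0.002]
force: [1.3, -0.9, -0.4]
finger_gap: 0.998
gripper_force: 0.0
```

Call:
{"name": "drive_tool", "arguments": {
  "plan": [
    [-0.01, -0.04, 0, 0, 0, 0, 1],
    [-0.01, -0.03, 0, 0, 0, 0, 1],
    [-0.005, -0.028, 0.03, 0, 0, 0, 1],
    [0, 0, 0.03, 0, 0, 0, 1],
    [0, 0, 0.02, 0, 0, 0, 1],
    [0, 0, 0, 0, 0, 0, 1],
    [0, 0, 0, 0, 0, 0, 1]
  ]
}}

```text
t: 24.65
tcp_pos: [0.4563, 0.082, 0.1021]
tool_rot: [0.0, 1.0, 0.0, -0.0]
force: [0.4, 0.9, 0.0]
finger_gap: 1.002
gripper_force: 0.0
```

```bash
python3 - <<'E'
from h import *
c=np.array([.424,.2588])
print(edges('green',c,.095,.15)[1:]);e=edges('yellow',c,.06,.12);print(e[1:]);t=manip.sense()['tcp_pos'];print(t)
s=e[0]; print('knob pred top',proj(s,[.4567,.0815,.039]),proj(s,[.4567,.0815,.013]))
d=np.load('top0.npz');w=d['w'];m=w[240:295,240:290].reshape(-1,3);k=m[(m[:,2]>.033)&(m[:,2]<.045)];print('knob top',len(k),((k.max(0)+k.min(0))/2).round(4),k.mean(0).round(4))
cv2.imwrite('pics/l1.png',cv2.resize(s['image'][150:270,180:320,::-1],None,fx=5,fy=5,interpolation=cv2.INTER_CUBIC))
E
```

```text
(array([192.35714286, 215.85714286]), np.float64(204.11), np.float64(0.1033), np.float64(0.1306), array([204.82, 172.16]))
(array([193.33333333, 217.        ]), np.float64(205.17), np.float64(0.0766), np.float64(0.104), array([205.84, 185.76]))
[0.45709212 0.08217425 0.1030682 ]
knob pred top [255.43 233.33] [255.83 244.35]
knob top 62 [0.4578 0.0806 0.04  ] [0.4571 0.0803 0.04  ]
```

View pics/l1.png

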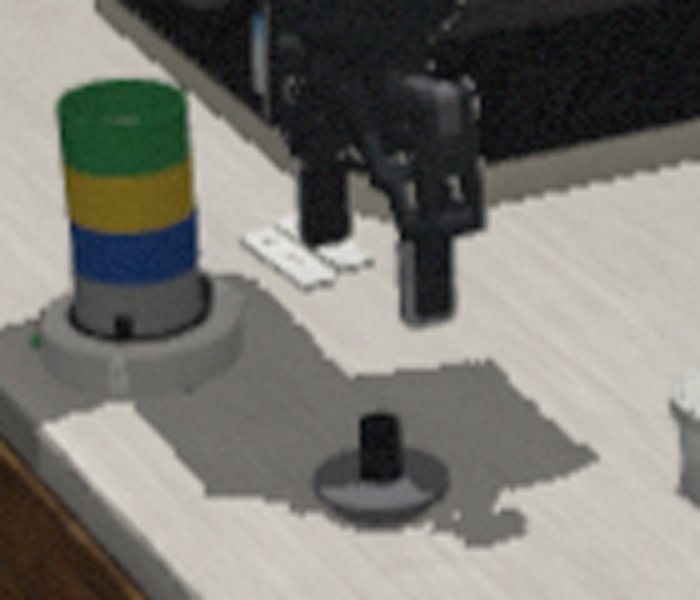

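All three sieves stand straight on the pan. The knob (crop (381,445), image column 255.7) matches the predicted 255.4, so I descend onto it.

Call:
{"name": "drive_tool", "arguments": {
  "plan": [
    [0, -0.001, 0.03, 0, 0, 0, 1],
    [0, 0, 0.03, 0, 0, 0, 1],
    [0, 0, 0.011, 0, 0, 0, 1],
    [0, 0, 0, 0, 0, 0, 1],
    [0, 0, 0, 0, 0, 0, 1]
  ]
}}

```text
t: 25.25
tcp_pos: [0.457, 0.0811, 0.032]
tool_rot: [-0.0, 1.0, -0.0, 0.001]
force: [-0.6, -0.4, -0.8]
finger_gap: 1.002
gripper_force: 0.0
```

Call:
{"name": "drive_tool", "arguments": {
  "plan": [
    [0, 0, 0, 0, 0, 0, -1],
    [0, 0, 0, 0, 0, 0, -1],
    [0, 0, 0, 0, 0, 0, -1],
    [0, 0, 0, 0, 0, 0, -1],
    [0, 0, 0, 0, 0, 0, -1],
    [0, 0, 0, 0, 0, 0, -1],
    [0, 0, 0, 0, 0, 0, -1],
    [0, 0, 0, 0, 0, 0, -1],
    [0, 0, 0, 0, 0, 0, -1],
    [0, 0, 0, 0, 0, 0, -1]
  ]
}}

```text
t: 26.25
tcp_pos: [0.4566, 0.0809, 0.0316]
tool_rot: [0.0, 1.0, -0.0, 0.0]
force: [-1.1, -0.7, 5.2]
finger_gap: 0.188
gripper_force: 49.2
```

Call:
{"name": "drive_tool", "arguments": {
  "plan": [
    [0, 0, -0.02, 0, 0, 0, -1],
    [0, 0, -0.04, 0, 0, 0, -1],
    [0, 0, -0.05, 0, 0, 0, -1],
    [0, 0, -0.045, 0, 0, 0, -1],
    [0.005, 0.025, 0, 0, 0, 0, -1],
    [0.01, 0.04, 0, 0, 0, 0, -1],
    [0.01, 0.04, 0, 0, 0, 0, -1],
    [0.008, 0.04, 0, 0, 0, 0, -1],
    [0.001, 0.02, 0, 0, 0, 0, -1],
    [0, 0, 0, 0, 0, 0, -1]
  ]
}}

```text
t: 27.25
tcp_pos: [0.4217, 0.2482, 0.186]
tool_rot: [-0.002, 1.0, 0.0, 0.0]
force: [-0.4, 0.5, -0.1]
finger_gap: 0.186
gripper_force: 49.4
```

Call:
{"name": "drive_tool", "arguments": {
  "plan": [
    [0, 0.01, 0, 0, 0, 0, -1],
    [0, 0, 0, 0, 0, 0, -1],
    [0, 0, 0, 0, 0, 0, -1],
    [0, 0, 0, 0, 0, 0, -1]
  ]
}}

```text
t: 27.65
tcp_pos: [0.4226, 0.2552, 0.1861]
tool_rot: [0.001, 1.0, -0.0, -0.0]
force: [0.2, 0.7, -1.5]
finger_gap: 0.184
gripper_force: 49.4
```

```bash
python3 - <<'E'
from h import *
c=np.array([.424,.2588]); t=manip.sense()['tcp_pos'];print(t)
e=edges('green',c,.095,.14);print(e[1:])
s=e[0]; print('lid pred at tcp',proj(s,[t[0],t[1],t[2]-.0316+.0105]),'at c',proj(s,[*c,t[2]-.0316+.0105]))
cv2.imwrite('pics/l2.png',cv2.resize(s['image'][110:220,150:270,::-1],None,fx=6,fy=5.4,interpolation=cv2.INTER_CUBIC))
E
```

```text
[0.42259532 0.25515653 0.18607608]
(array([192.35714286, 215.85714286]), np.float64(204.11), np.float64(0.103), np.float64(0.1294), array([204.98, 174.27]))
lid pred at tcp [203.48 154.5 ] at c [203.43 153.92]
```

View pics/l2.png

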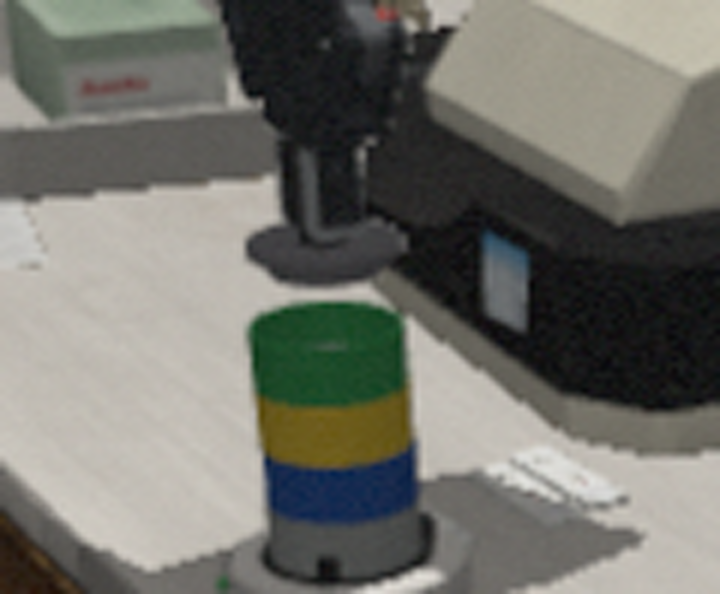

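The lid spans crop columns 246–408 and green's rim 250–406. With the planned +y shift, about −1.5 mm in x remains.

Call:
{"name": "drive_tool", "arguments": {
  "plan": [
    [0.0015, 0.0036, 0, 0, 0, 0, -1],
    [0, 0, 0.01, 0, 0, 0, -1],
    [0, 0, 0.01, 0, 0, 0, -1],
    [0, 0, 0, 0, 0, 0, -1],
    [0, 0, 0, 0, 0, 0, -1]
  ]
}}

```text
t: 28.2
tcp_pos: [0.4205, 0.2594, 0.1655]
tool_rot: [0.0, 1.0, -0.0, -0.001]
force: [-0.1, -0.8, -0.9]
finger_gap: 0.185
gripper_force: 49.4
```

Call:
{"name": "drive_tool", "arguments": {
  "plan": [
    [0, 0, 0.003, 0, 0, 0, -1],
    [0, 0, 0.003, 0, 0, 0, -1],
    [0, 0, 0.002, 0, 0, 0, -1],
    [0, 0, 0.002, 0, 0, 0, -1],
    [0, 0, 0, 0, 0, 0, -1],
    [0, 0, 0, 0, 0, 0, -1]
  ]
}}

```text
t: 28.8
tcp_pos: [0.421, 0.2596, 0.1562]
tool_rot: [0.0, 1.0, 0.0, 0.0]
force: [-0.2, 0.7, -0.8]
finger_gap: 0.184
gripper_force: 49.4
```

Call:
{"name": "drive_tool", "arguments": {
  "plan": [
    [0, 0, 0.0015, 0, 0, 0, -1],
    [0, 0, 0.0015, 0, 0, 0, -1],
    [0, 0, 0, 0, 0, 0, -1],
    [0, 0, 0, 0, 0, 0, -1]
  ]
}}

```text
t: 29.2
tcp_pos: [0.4212, 0.2597, 0.1536]
tool_rot: [0.0, 1.0, 0.0, 0.0]
force: [-0.7, 0.2, 3.9]
finger_gap: 0.184
gripper_force: 50.1
```

Call:
{"name": "drive_tool", "arguments": {
  "plan": [
    [0, 0, 0, 0, 0, 0, 1],
    [0, 0, 0, 0, 0, 0, 1],
    [0, 0, 0, 0, 0, 0, 1],
    [0, 0, 0, 0, 0, 0, 1],
    [0, 0, 0, 0, 0, 0, 1],
    [0, 0, 0, 0, 0, 0, 1],
    [0, 0, -0.02, 0, 0, 0, 1],
    [0, 0, -0.04, 0, 0, 0, 1],
    [0, 0, -0.04, 0, 0, 0, 1],
    [0, -0.05, 0, 0, 0, 0, 1]
  ]
}}

```text
t: 30.2
tcp_pos: [0.4254, 0.2138, 0.2584]
tool_rot: [-0.003, 1.0, 0.003, 0.007]
force: [1.3, -0.3, 0.0]
finger_gap: 1.001
gripper_force: 0.0
```

Call:
{"name": "drive_tool", "arguments": {
  "plan": [
    [0, -0.05, 0, 0, 0, 0, 1],
    [0, -0.05, 0, 0, 0, 0, 1],
    [0, -0.05, 0, 0, 0, 0, 1],
    [0, 0, 0, 0, 0, 0, 1],
    [0, 0, 0, 0, 0, 0, 1]
  ]
}}

```text
t: 30.7
tcp_pos: [0.4209, 0.0585, 0.2532]
tool_rot: [0.002, 1.0, 0.0, -0.0]
force: [0.1, 0.2, 0.5]
finger_gap: 0.998
gripper_force: 0.0
```

```bash
python3 - <<'E'
from h import *
s=snap('side'); w=world(s)
p=w[100:240,150:270].reshape(-1,3); p=p[np.hypot(p[:,0]-.4225,p[:,1]-.2588)<.035]
r=np.hypot(p[:,0]-.4225,p[:,1]-.2588); a=p[(r>.014)&(p[:,2]>.11)]; print('zmax',p[:,2].max(),'plate',np.percentile(a[:,2],[90,98]))
im=s['image'];cv2.imwrite('pics/end.png',cv2.resize(im[120:220,150:270,::-1],None,fx=6,fy=6,interpolation=cv2.INTER_CUBIC))
q=a[(a[:,2]>.13)&(a[:,2]<.145)];A=np.c_[q[:,:2]-[.4225,.2588],np.ones(len(q))]
print('plane',np.linalg.lstsq(A,q[:,2],rcond=None)[0],len(q))
E
```

```text
zmax 0.16098449288020777 plate [0.13353206 0.13483958]
plane [0.00746471 0.01507495 0.13279857] 157
```

View pics/end.png

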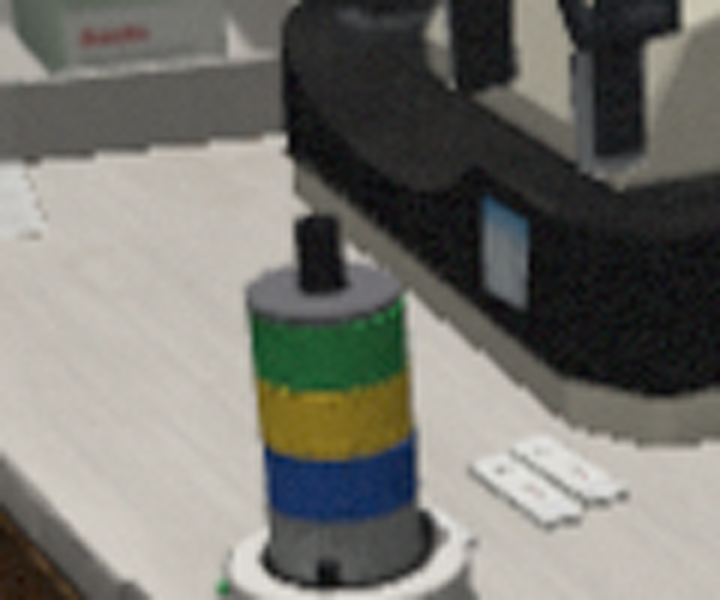

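The finished column is upright, with the lid (crop (325,295)) flush on green. The knob top is at 161 mm, as expected, and the gripper is clear.

```bash
python3 -c "
from station import manip
print(manip.sign_off())"
```

```text
the job is handed in; nothing more can be done
None
```

I built the sieving column on the pan: blue, yellow, green, then the grey lid, each seated and level in the camera checks. I handed it in after about 31 s of robot time. I never went near the red sieve, cup or timer to move them, and the hand-in returned no verdict.

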